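Set and lock the length stop

TASK

Two stop rails lie on the bench; the wood block lies in one of them, against its end bracket. Slide that rail's loose stop along the rail until its face is up against the free end of the wood block, then lock it there: turn its clamp knob clockwise as far as it goes, so that the knob's bar lies along the rail. Leave the block in its place and do not shift the stop on the other, empty rail.

Things in the scene. Friction and masses are not known exactly. Their poses are not given: they have to be found in the camera images.
- wood_block: Loose wooden offcut, 62 x 110 x 42 mm (x, y, z). Origin: centre of its underside, 12 mm above the bench, on its rail's plywood board (130 x 300 mm). Its y axis runs along the rail from the sliding stop to the steel end bracket, which its +y end meets; its +x side lies along the aluminium rail (30 mm wide, top at 42 mm). The end that the stop must meet is at y = -55 mm in its frame.
- stop_grip (a point): Middle of the clamp knob's bar, on its vertical axis, 80 mm above the bench, on the steel stop of the block's rail. Bar: black, 52 mm long (point x), 14 thick (point y), 26 tall; turns with the knob. The stop (top 54 mm up) slides along the block's y axis at 2 N, moved by this bar; its face is 25 mm ahead of this point, so contact is at y = -80 mm in the block's frame, start 40 to 90 short.
- stop_knob (a joint): Angle of that knob: 0 = loose, bar across the rail; grows clockwise seen from above to the end stop at 1.57 rad = locked, bar along the rail. It starts between 0 and 0.2, turns at about 0.1 N m and stays where it is left; the brake bites from about 1 rad and holds the stop firmly at 1.57.
- spare_grip (a point): The same point on the identical stop of the other rail, which holds no block; that stop is locked (bar along its rail) and is to stay where it is.

How it is judged:
By the outcome, as a careful person would: the job done as asked, in the order asked, and still so for the second after the job is handed in, with the robot touching nothing.
It also fails if it takes over 32 s, if anything falls off the work surface, if the arm or the gripper's body presses on something with over 40 N, if the wrist force passes 120 N, or if a joint passes its speed limit or range.

ROBOT

A 7-joint arm with a two-finger parallel gripper is mounted at the origin on a cart in front of the work surface, level with it; the furniture and walls round the work are solid. World frame = base frame: x ahead of the robot, y to its left, z up, the work surface at z = 0. Lengths are in m, angles in rad, forces in N, time in s.
With the tool pointing down it reaches from about 0.425 to 0.875 m from the base axis. Payload 4.7 kg.
Tool frame: the origin (TCP) lies at the very end of the fingers, on their centre line; the grasp point (between the pads) lies 19 mm behind it; z points along the fingers, y is the line along which they close (so a half turn about z gives the same grasp; the last joint's range is limited). The gripper opens to 87 mm and grips with 3 to 60 N. Pads are 19 mm wide; open, the fingers measure 117 mm over their backs; the gripper's body (75 mm by 190 mm) begins 51 mm behind the grasp point.
Start: joints at [-1.302, 0.321, -0.07, 1.45, 0.023, 1.371, -0.057], TCP at [0.164, 0.629, 0.223] pointing down, gripper open.
Joint ranges: [-2.86, 2.86], [-0.3, 2.09], [-1.38, 1.24], [0.06, 2.45], [-1.56, 4.7], [0.09, 2.05], [-2.69, 2.69]. Speed limits (rad/s): [2.57, 2.57, 3.14, 3.14, 3.14, 3.14, 3.14].

INTERFACE

Orientations are given as a rotation vector (axis times angle).
In Python, from bench import ctrl gives the robot as it stands.
- The arm moves only by the shell command python3 -m jog 'ROWS' [FORCE]. ROWS is JSON, a list that holds one entry, the list of rows, each a list of 7 numbers: the shift along the tool's x, y, z in mm, then the turn, a rotation vector about the tool's x, y, z in degrees, then the finger opening in mm, from 0 to 87. A call has 1 to 10 rows; each row is the pose to reach, as a shift and turn from the pose commanded when the call began, along the tool's axes at that moment; what a row does not reach only later rows make up. A row lasts 1/10 s, in which the tool goes at most 50 mm and 8.59 degrees, less where a joint would pass 70% of its speed; a pose out of reach is approached as far as the arm can. A call with a gripper value outside its range is refused whole. The fingers move at their own pace and stop on an object; FORCE is the grip in N (left out, the last holds). Time passes only in rows, so rows that repeat a pose let the fingers close. It gives the time, the measured TCP pose, the force, the opening and the grip force at its end, in the units of the state.
- ctrl.get_state(): the state, without advancing time (a new reading comes with each control period).
- ctrl.get_image(name): name is "scene" or "top" or "wrist"; returns a dict with "image" (400x640x3 uint8, red, green, blue), "depth" (400x640 float32, m along the optical axis (not along the pixel's ray), 0 where there is no reading), "fov_y" (degrees; the focal length in pixels is half the picture's height over the tangent of half this angle, whatever the lens; pixels are square), "cx", "cy" (the principal point, pixels), "rvec" (rotation vector, rad) and "tvec" (3), from world to camera coordinates, as OpenCV has them. Camera axes: x right, y down, z forward; pixel columns grow to the right and rows downward; lengths in m; the calibration is good to about 2 mm. The wrist camera is an equidistant fisheye: a pixel r from the principal point sees the ray r / f radians off the axis. A picture is of the moment at which its call begins.
- ctrl.close_job(): hands the job in; it is judged then, once.
The state is a dict: "time": time; "joint_positions": joint angles; "qd": joint speeds; "joint_torque": joint torques, N m; "position": TCP position; "tool_rot": TCP orientation; "ft_force": force on the tool from outside, world axes, zero at the start; "torque": the same for the moment, N m; "grip_width": opening from 0.0 (shut) to 1.0 (fully open); "grip_force": force on a finger pad.
Only numpy, scipy, OpenCV 4.12 (cv2) and the standard library are available. Lean on these libraries where they do the work, as an engineer would, in place of code of your own. Each camera call takes 0.05 s, during which the arm holds its last target. There are 200 camera calls.

## Working session

There is one attempt and no reset: what is moved stays moved. The work goes in short steps, Python scripts to look and compute and a shell command to move; the robot and the scene stay as the last step left them, time stands still between calls to the robot, and variables do not carry over. Pictures are saved under pics/ and viewed, at most 10 in all, crops included, and the job is handed in when it is done.

```bash
ls; mkdir -p pics; python3 - <<'E'
from bench import ctrl
import cv2,numpy as np,pickle
d={}
for n in("top","scene"):
    g=ctrl.get_image(n); d[n]=g
    cv2.imwrite(f"pics/{n}0.png",g["image"][:,:,::-1])
    print(n,g["fov_y"],g["cx"],g["cy"],g["rvec"],g["tvec"])
pickle.dump(d,open("d0.pkl","wb"))
s=ctrl.get_state();print(s["time"],s["position"],s["tool_rot"],s["ft_force"])
E
```

```text
pics
top 51.770295831576234 323.0538452947148 198.7989288612768 [ 2.17087711 -2.11957325  0.0794069 ] [0.0482463  0.45778803 0.95199691]
scene 50.92292329461584 316.1893122895561 195.1710311455563 [ 2.20779528 -0.60267488  0.25183236] [-0.35275709  0.24216731  0.93684148]
0.1 [0.16380486 0.62851305 0.22157601] [-3.99272830e-01 -3.11599471e+00  2.68290987e-03] [-1.0457619  -0.09098535 -1.31300453]
```

View pics/top0.png

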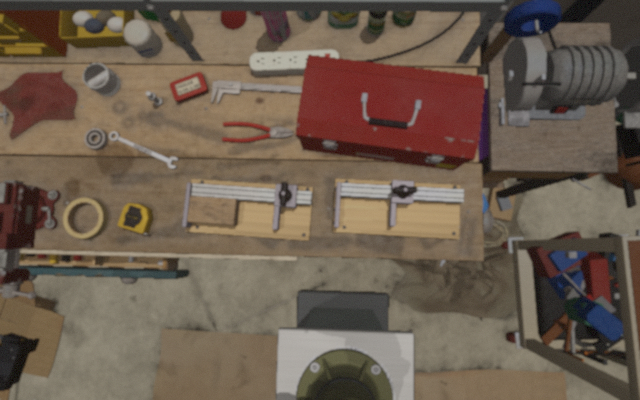

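View pics/scene0.png

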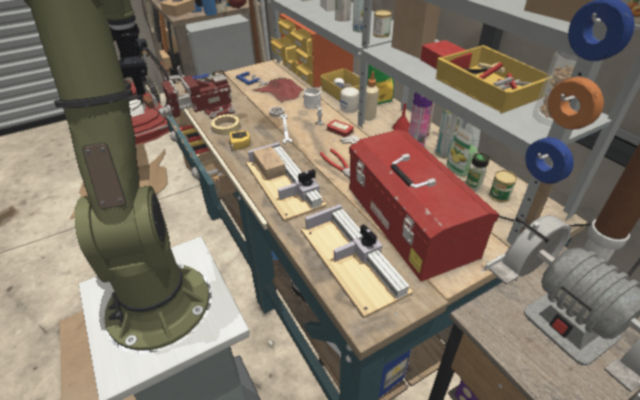

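The top view shows the block (213,210) in the left rail, its bracket at (187,205), and the loose stop's black bar at about (285,195). The spare knob is at (403,190) with its bar along the rail. The scene view agrees, with the knobs at (307,177) and (367,235).

```bash
cat >h.py <<'E'
import cv2,numpy as np
def cam(g):
    f=g["image"].shape[0]/2/np.tan(np.radians(g["fov_y"]/2)); R=cv2.Rodrigues(np.array(g["rvec"]))[0]
    return f,R,-R.T@np.array(g["tvec"])
def ray(g,uv,z,fish=False):
    f,R,C=cam(g); p=np.atleast_2d(uv).astype(float)-[g["cx"],g["cy"]]
    if fish:
        r=np.linalg.norm(p,axis=1,keepdims=True)+1e-9; t=r/f
        d=np.hstack([p/r*np.sin(t),np.cos(t)])
    else: d=np.hstack([p/f,np.ones((len(p),1))])
    d=d@R; return C+d*((z-C[2])/d[:,2:])
def blobs(m,lo=15):
    n,l,s,c=cv2.connectedComponentsWithStats(m.astype(np.uint8))
    return [(s[i],c[i],l==i) for i in range(1,n) if s[i][4]>=lo]
E
python3 - <<'E'
import pickle; from h import *
d=pickle.load(open("d0.pkl","rb")); g=d["top"]
print("C",cam(g)[2])
im=g["image"].astype(int)
m=(im.max(2)<55); m[:, :180]=0; m[:,470:]=0; m[:172]=0; m[245:]=0
for s,c,k in blobs(m):
    ys,xs=np.nonzero(k); r=cv2.minAreaRect(np.c_[xs,ys].astype(np.float32))
    print(s,c.round(1),r,ray(g,c,.085).round(3))
# block: hue mask inside the block area
x=ray(g,[[187,205],[237,200],[237,224],[190,224],[275,225]],.05);print(x.round(3))
for u,v in((213,210),(260,215),(187,210),(285,195),(310,195),(208,186)):print(u,v,im[v,u],g["depth"][v,u])
s=d["scene"];im=s["image"].astype(int)
m=(im.max(2)<55); m[:,:290]=0;m[:,385:]=0;m[:160]=0;m[250:]=0
for b,c,k in blobs(m):print(b,c.round(1),ray(s,c,.08).round(3))
crop=g["image"][170:245,175:325,::-1];cv2.imwrite("pics/crop0.png",cv2.resize(crop,None,fx=5,fy=5,interpolation=2))
E
```

```text
C [0.34729935 0.02040741 0.99858019]
[281 184  10  22  73] [286.  195.8] ((286.2278747558594, 194.90655517578125), (7.386518478393555, 21.128877639770508), 13.240518569946289) [[0.455 0.14  0.085]]
[393 189  21   9  86] [401.8 192.6] ((402.8476867675781, 193.24154663085938), (20.024677276611328, 7.599392890930176), 3.1798300743103027) [[ 0.468 -0.118  0.085]]
[[0.432 0.377 0.05 ]
 [0.447 0.259 0.05 ]
 [0.391 0.256 0.05 ]
 [0.388 0.367 0.05 ]
 [0.391 0.168 0.05 ]]
213 210 [138 115  90] 0.9591689
260 215 [180 153 115] 0.99295914
187 210 [128 119 117] 0.9607413
285 195 [48 43 42] 0.9148272
310 195 [155 155 151] 0.9677959
208 186 [163 157 153] 0.9808563
[299 171  16  14 146] [306.4 177.7] [[0.456 0.135 0.08 ]]
[361 226  15  20 180] [367.2 237. ] [[ 0.469 -0.133  0.08 ]]
```

View pics/crop0.png

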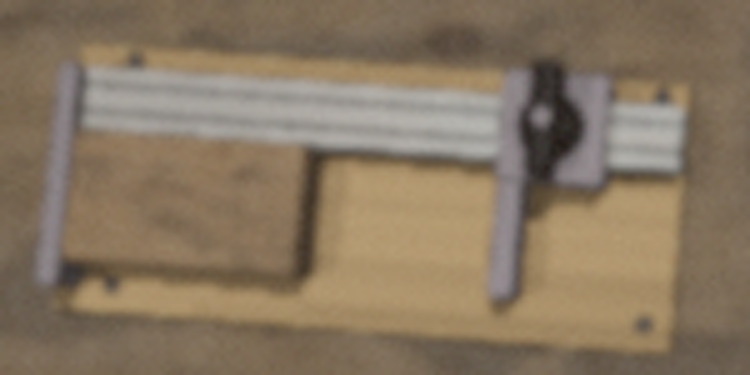

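```bash
python3 - <<'E'
import pickle; from h import *; from scipy.spatial.transform import Rotation as Ro
from bench import ctrl
d=pickle.load(open("d0.pkl","rb")); g=d["top"]
P=lambda a,z:ray(g,np.array(a)/5+[175,170]-[.4,.4],z)[:,:2]
ang=lambda q:np.degrees(np.arctan2(*(q[0]-q[1])[::-1]))
r1=P([[88,68],[680,105]],.042);r2=P([[320,152],[680,172]],.042)
b=P([[547,65],[541,178]],.093)
be=P([[307,150],[297,275]],.054);st=P([[500,175],[490,295]],.054)
print("rail",ang(r1),ang(r2),"bar",ang(b),np.linalg.norm(b[0]-b[1]),b.mean(0))
print("blockend",ang(be),be,np.linalg.norm(be[0]-be[1]),"stop",ang(st),st)
a=np.radians(ang(r1));u=np.array([np.cos(a),np.sin(a)])
print("u",u,"along: bar",b.mean(0)@u,"end",be@u,"stop",st@u)
# rail width check
n=np.array([-u[1],u[0]]);print("railw",r1@n,r2@n,"block",be@n,"bar",b.mean(0)@n)
s=ctrl.get_state();R=Ro.from_rotvec(s["tool_rot"]).as_matrix();print(R.round(4))
t=np.r_[b.mean(0)-.06*u*0,.16];print("shift tool mm",(R.T@(t-s["position"])*1000).round(1), "tool y yaw",np.degrees(np.arctan2(R[1,1],R[0,1])))
E
```

```text
rail 87.6084546990302 88.08847006293226 bar -0.9179138144150965 0.0506805915659568 [0.45816985 0.14503734]
blockend -1.7283589506782284 [[0.44714542 0.26060425]
 [0.38898133 0.26235934]] 0.058190561117966444 stop -2.518631398547774 [[0.43748385 0.16993588]
 [0.38195902 0.17237823]]
u [0.04172822 0.999129  ] along: bar 0.1640296254473476 end [0.27903585 0.27836232] stop [0.18804328 0.18816656]
railw [-0.46939896 -0.46939896] [-0.43647002 -0.43789561] block [-0.4358814  -0.37769474] bar -0.4517186286456437
[[-9.677e-01  2.521e-01 -3.000e-04]
 [ 2.521e-01  9.677e-01 -1.700e-03]
 [-1.000e-04 -1.700e-03 -1.000e+00]]
shift tool mm [-406.7 -393.5   62.3] tool y yaw 75.39620698599441
```

```bash
python3 -m jog '[[[-40,-39,0,0,0,-2,60],[-81,-79,6,0,0,-4,60],[-110,-106,12,0,0,-6,60],[-140,-136,18,0,0,-8,60],[-175,-170,24,0,0,-10,60],[-210,-204,30,0,0,-12.4,60],[-245,-238,36,0,0,-12.4,60],[-280,-271,42,0,0,-12.4,60],[-315,-305,48,0,0,-12.4,60],[-345,-334,54,0,0,-12.4,60]]]'
python3 - <<'E'
from bench import ctrl
from scipy.spatial.transform import Rotation as Ro
s=ctrl.get_state();R=Ro.from_rotvec(s["tool_rot"]).as_matrix();print(R.round(3),(R.T@([.458,.145,.15]-s["position"])*1000).round(1))
E
```

```text
time: 1.1
position: [0.4144, 0.2162, 0.1682]
tool_rot: [0.062, 3.141, -0.0]
ft_force: [0.5, 0.8, -0.6]
grip_width: 0.689
grip_force: 0.0
[[-0.999  0.04   0.   ]
 [ 0.04   0.999 -0.   ]
 [-0.    -0.    -1.   ]] [-46.4 -69.4  18.2]
```

```bash
python3 -m jog '[[[-20,-30,5,0,0,0,60],[-40,-60,10,0,0,0,60],[-46,-69,12,0,0,0,60],[-46,-69,12,0,0,0,60],[-46,-69,12,0,0,0,60]]]'
python3 - <<'E'
from bench import ctrl
import cv2,pickle
g=ctrl.get_image("wrist");t=ctrl.get_image("top");pickle.dump((g,t),open("d1.pkl","wb"))
s=ctrl.get_state();print(s["position"],s["joint_positions"],s["ft_force"])
cv2.imwrite("pics/w1.png",g["image"][:,:,::-1])
E
```

```text
time: 1.6
position: [0.4562, 0.1494, 0.1564]
tool_rot: [-0.059, -3.14, -0.001]
ft_force: [-0.1, 0.4, 0.1]
grip_width: 0.694
grip_force: 0.0
[0.45611174 0.14999016 0.15660833] [-7.35500535e-01 -4.40539235e-03  3.64186671e-01  1.95840329e+00
  1.01614039e-03  1.18732795e+00  1.16366792e+00] [-0.11407851  0.93028698  0.015705  ]
```

View pics/w1.png

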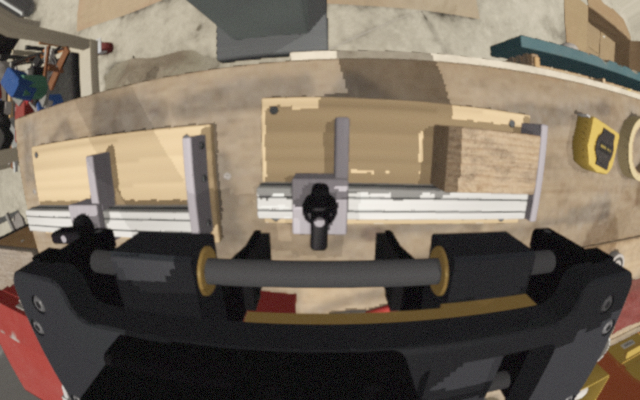

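The wrist view shows the bar from about (320,185) to (319,248), nearly across the rail. The fingers straddle it, centred near column 319.

```bash
python3 - <<'E'
import pickle; from h import *
g,t=pickle.load(open("d1.pkl","rb"))
from bench import ctrl
s=ctrl.get_state()
m=g["image"].max(2)<60; m[:178]=0;m[252:]=0;m[:,:298]=0;m[:,342:]=0
for b,c,k in blobs(m,60):
    ys,xs=np.nonzero(k)
    for y in range(ys.min(),ys.max()+1,6):
        x=xs[ys==y];print(y,x.min(),x.max(),ray(g,[[x.min(),y],[x.max(),y]],.093,True)[:,:2].round(4).tolist())
    print(b)
print("C",cam(g)[2],s["position"])
print("rail edge lo",ray(g,[[260,219],[530,219]],.042,True),"stop plate edges z54",ray(g,[[349,120],[349,180],[335,120],[434,127],[434,187]],.054,True))
E
```

```text
184 315 324 [[0.4314, 0.1432], [0.4316, 0.1499]]
190 312 327 [[0.4359, 0.1407], [0.4363, 0.1519]]
196 307 331 [[0.4404, 0.1367], [0.441, 0.1548]]
202 304 335 [[0.445, 0.1342], [0.4458, 0.1577]]
208 304 336 [[0.4497, 0.134], [0.4506, 0.1583]]
214 304 334 [[0.4545, 0.1337], [0.4553, 0.1567]]
220 308 331 [[0.4594, 0.1365], [0.4601, 0.1542]]
226 312 327 [[0.4644, 0.1394], [0.4649, 0.151]]
232 312 326 [[0.4694, 0.1391], [0.4698, 0.1501]]
238 311 326 [[0.4744, 0.1381], [0.4749, 0.1499]]
244 311 326 [[0.4796, 0.1378], [0.48, 0.1497]]
[ 303  184   34   66 1182]
C [0.38389617 0.15046663 0.3192332 ] [0.45611174 0.14999016 0.15660833]
rail edge lo [[0.47396987 0.0873897  0.042     ]
 [0.48777422 0.3789149  0.042     ]] stop plate edges z54 [[0.3848804  0.17299998 0.054     ]
 [0.43704115 0.17173924 0.054     ]
 [0.38456825 0.16110462 0.054     ]
 [0.39100673 0.249087   0.054     ]
 [0.44568865 0.2504683  0.054     ]]
```

```bash
python3 -m jog '[[[-1,-5,25,0,0,0,60],[-1,-5,50,0,0,0,60],[-1,-5,75,0,0,0,60],[-1,-5,88,0,0,0,50],[-1,-5,93,0,0,0,40],[-1,-5,93,0,0,0,30],[-1,-5,93,0,0,0,30]]]' 10; python3 -m jog '[[[0,0,0,0,0,0,0],[0,0,0,0,0,0,0],[0,0,0,0,0,0,0],[0,0,0,0,0,0,0],[0,0,0,0,0,0,0],[0,0,0,0,0,0,0]]]' 10
```

```text
time: 2.4
position: [0.4584, 0.1437, 0.0646]
tool_rot: [0.06, 3.14, 0.001]
ft_force: [0.6, -0.2, -0.2]
grip_width: 0.414
grip_force: 0.0
time: 3.0
position: [0.4585, 0.1435, 0.0643]
tool_rot: [0.06, 3.139, 0.002]
ft_force: [0.4, 1.5, 5.1]
grip_width: 0.271
grip_force: 9.8
```

The fingers stopped at 24 mm, not 14, so they've met the wider round hub below the bar. I'll regrip higher.

```bash
python3 -m jog '[[[0,0,0,0,0,0,36],[0,0,0,0,0,0,36],[0,0,-4,0,0,0,36],[0,0,-8,0,0,0,36],[0,0,-8,0,0,0,0],[0,0,-8,0,0,0,0],[0,0,-8,0,0,0,0],[0,0,-8,0,0,0,0],[0,0,-8,0,0,0,0],[0,0,-8,0,0,0,0]]]' 10;
```

```text
time: 4.0
position: [0.4576, 0.1431, 0.0715]
tool_rot: [-0.06, -3.141, -0.0]
ft_force: [0.8, 0.9, -0.5]
grip_width: 0.165
grip_force: 10.0
```

```bash
python3 -m jog '[[[0,6,0,0,0,0,0],[0,13,0,0,0,0,0],[0,20,0,0,0,0,0],[0,27,0,0,0,0,0],[0,34,0,0,0,0,0],[0,41,0,0,0,0,0],[0,48,0,0,0,0,0],[0,55,0,0,0,0,0],[0,62,0,0,0,0,0],[0,65,0,0,0,0,0]]]' 20; python3 -m jog '[[[0,2,0,0,0,0,0],[0,4,0,0,0,0,0],[0,6,0,0,0,0,0],[0,8,0,0,0,0,0],[0,8,0,0,0,0,0]]]' 20
```

```text
time: 5.0
position: [0.4606, 0.209, 0.0715]
tool_rot: [0.059, 3.14, 0.001]
ft_force: [4.4, -1.5, -4.2]
grip_width: 0.155
grip_force: 20.0
time: 5.5
position: [0.461, 0.2162, 0.0716]
tool_rot: [0.061, 3.14, 0.001]
ft_force: [6.2, 0.0, -6.4]
grip_width: 0.163
grip_force: 20.0
```

```bash
python3 -m jog '[[[-0.5,1.5,0,0,0,0,0],[-1,3,0,0,0,0,0],[-1,4.5,0,0,0,0,0],[-1,6,0,0,0,0,0],[-1,7.5,0,0,0,0,0],[-1,9,0,0,0,0,0],[-1,9,0,0,0,0,0]]]' 20
python3 - <<'E'
from bench import ctrl
import cv2,pickle
g=ctrl.get_image("wrist");pickle.dump(g,open("d2.pkl","wb"))
cv2.imwrite("pics/w2.png",cv2.resize(g["image"][80:250,220:480,::-1],None,fx=3,fy=3,interpolation=2))
s=ctrl.get_state();print(s["position"],s["ft_force"])
E
```

```text
time: 6.2
position: [0.4615, 0.2255, 0.0715]
tool_rot: [-0.06, -3.141, -0.001]
ft_force: [1.9, -0.7, -3.7]
grip_width: 0.16
grip_force: 20.0
[0.46149046 0.22549631 0.07151011] [ 2.29351259 -0.28703823 -3.52334849]
```

View pics/w2.png

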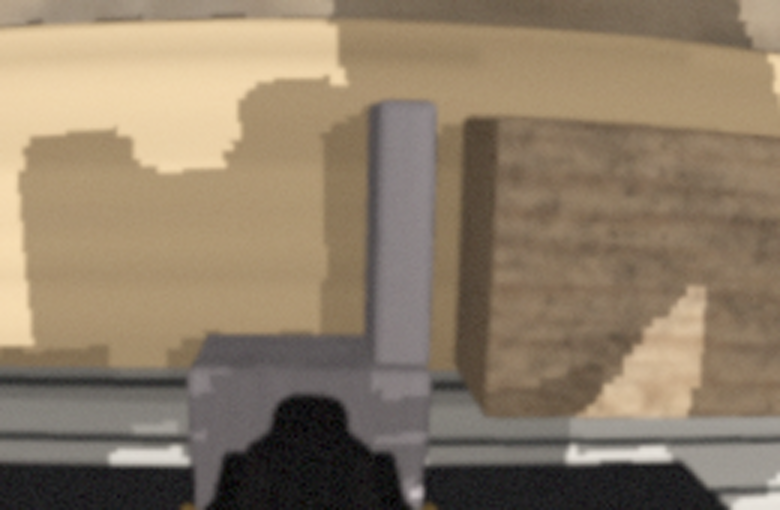

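The crop shows the stop's face edge at column 434 and the block's top end edge at column 497, which leaves a gap of about 17 mm.

```bash
python3 -m jog '[[[0,2,0,0,0,0,0],[-0.2,4,0,0,0,0,0],[-0.2,6,0,0,0,0,0],[-0.4,8,0,0,0,0,0],[-0.4,10,0,0,0,0,0],[-0.5,12,0,0,0,0,0],[-0.5,13,0,0,0,0,0],[-0.5,13,0,0,0,0,0]]]' 20;python3 -m jog '[[[0,1,0,0,0,0,0],[0,2,0,0,0,0,0],[0,2,0,0,0,0,0]]]'
```

```text
time: 7.05
position: [0.4622, 0.2374, 0.0715]
tool_rot: [-0.06, -3.139, 0.002]
ft_force: [-3.7, -3.2, 0.8]
grip_width: 0.158
grip_force: 20.0
time: 7.35
position: [0.4623, 0.2375, 0.0714]
tool_rot: [-0.062, -3.139, 0.006]
ft_force: [-4.3, -7.3, 3.3]
grip_width: 0.158
grip_force: 20.0
```

```bash
python3 -m jog '[[[0,0.7,0,0,0,0,0],[0,1.4,0,0,0,0,0],[0,1.4,0,0,0,0,0]]]'; python3 -m jog '[[[0,0.7,0,0,0,0,0],[0,1,0,0,0,0,0],[0,1,0,0,0,0,0]]]'
```

```text
time: 7.65
position: [0.4623, 0.2376, 0.0714]
tool_rot: [-0.063, -3.138, 0.008]
ft_force: [-4.4, -10.6, 4.5]
grip_width: 0.162
grip_force: 20.0
time: 7.95
position: [0.4623, 0.2376, 0.0714]
tool_rot: [-0.064, -3.137, 0.01]
ft_force: [-4.5, -12.0, 7.0]
grip_width: 0.155
grip_force: 20.0
```

Contact made: y is held at 0.2376 and the press is 12 N. Now the clockwise turn, which is positive about tool z.

```bash
python3 -m jog '[[[0.3,0,0,0,0,6,0],[0.5,0,0,0,0,13,0],[0.5,0,0,0,0,20,0],[0.5,0,0,0,0,27,0],[0.5,0,0,0,0,34,0],[0.5,0,0,0,0,41,0],[0.5,0,0,0,0,48,0],[0.5,0,0,0,0,55,0],[0.5,0,0,0,0,61,0],[0.5,0,0,0,0,61,0]]]' 30
python3 -c "
from bench import ctrl
s=ctrl.get_state();print(s['torque'],s['joint_positions'])"
```

```text
time: 8.95
position: [0.4642, 0.2407, 0.0715]
tool_rot: [1.649, 2.67, 0.0]
ft_force: [2.6, -4.9, -2.8]
grip_width: 0.159
grip_force: 30.0
[-1.25384346 -0.49140965 -0.05832385] [-0.91255708  0.18743579  0.4180796   1.9544523  -0.08580578  1.01536212
  0.00849909]
```

```bash
python3 -m jog '[[[0,0,0,0,0,6,0],[0,0,0,0,0,12,0],[0,0,0,0,0,18,0],[0,0,0,0,0,24,0],[0,0,0,0,0,28,0],[0,0,0,0,0,31,0],[0,0,0,0,0,33,0],[0,0,0,0,0,33,0]]]' 30
python3 - <<'E'
from bench import ctrl
import cv2,pickle
from scipy.spatial.transform import Rotation as Ro
g=ctrl.get_image("wrist");t=ctrl.get_image("top");pickle.dump((g,t),open("d3.pkl","wb"))
s=ctrl.get_state();R=Ro.from_rotvec(s["tool_rot"]).as_matrix();print(R.round(3),s["torque"],s["position"],s["ft_force"])
import numpy as np;print(np.degrees(np.arctan2(R[1,1],R[0,1])))
E
```

```text
time: 9.75
position: [0.4661, 0.2413, 0.0717]
tool_rot: [2.334, 2.095, 0.008]
ft_force: [8.2, -3.7, -8.1]
grip_width: 0.162
grip_force: 31.1
[[ 0.107  0.994  0.007]
 [ 0.994 -0.107 -0.001]
 [-0.     0.007 -1.   ]] [-0.86768944 -1.48140098  0.69620945] [0.46605086 0.24135254 0.07166251] [ 7.35399131 -3.64655034 -7.66480106]
-6.1223079940717735
```

```bash
python3 -m jog '[[[0,0.5,0,0,0,0,0],[0,1,0,0,0,0,0],[0,1,0,0,0,0,40],[0,1,0,0,0,0,40],[0,1,0,0,0,0,40],[0,1,0,0,0,0,40],[0,1,0,0,0,0,40]]]' 30;  python3 -m jog '[[[0,0,-15,0,0,0,40],[0,0,-40,0,0,0,40],[0,0,-70,0,0,0,60],[0,0,-90,0,0,0,60],[0,0,-90,0,0,0,60]]]'
python3 - <<'E'
from bench import ctrl
import cv2,pickle
g=ctrl.get_image("wrist");t=ctrl.get_image("top");pickle.dump((g,t),open("d4.pkl","wb"))
cv2.imwrite("pics/w4.png",g["image"][:,:,::-1])
E
```

```text
time: 10.55
position: [0.4635, 0.2428, 0.0718]
tool_rot: [-2.338, -2.098, -0.001]
ft_force: [-0.4, 0.6, -0.3]
grip_width: 0.442
grip_force: 0.0
time: 11.05
position: [0.4654, 0.2436, 0.1648]
tool_rot: [2.338, 2.098, 0.01]
ft_force: [1.1, -0.4, -0.6]
grip_width: 0.638
grip_force: 0.0
```

View pics/w4.png

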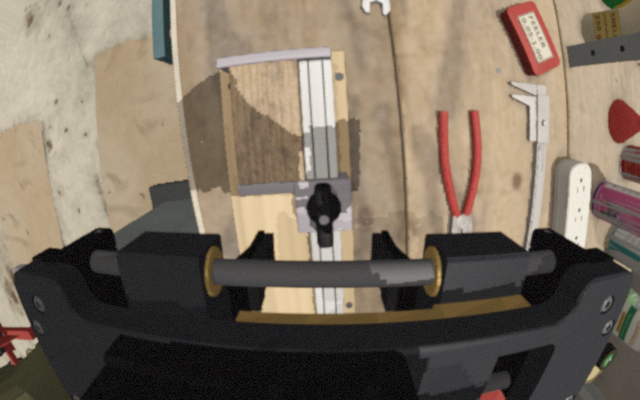

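The stop's plate (row 187) meets the block's end, the block meets its bracket (row 57), and the bar (322,185)–(325,245) lies along the rail. I'll back off and check more closely.

```bash
python3 -m jog '[[[0,-30,-10,0,0,0,60],[0,-60,-20,0,0,0,60],[20,-60,-40,0,0,0,60],[50,-60,-60,0,0,0,60],[90,-60,-80,0,0,0,60],[130,-60,-100,0,0,0,60],[170,-60,-110,0,0,0,60],[210,-60,-110,0,0,0,60],[240,-60,-110,0,0,0,60],[240,-60,-110,0,0,0,60]]]'
python3 - <<'E'
import pickle; from h import *
from bench import ctrl
g,_=pickle.load(open("d4.pkl","rb"))
m=g["image"].max(2)<60; m[:178]=0;m[246:]=0;m[:,:302]=0;m[:,346:]=0
b,c,k=max(blobs(m,60),key=lambda q:q[0][4]); ys,xs=np.nonzero(k);pts=[]
for y in range(ys.min()+2,ys.max(),4):
    x=xs[ys==y]
    if 10<np.ptp(x)<18:
        pts.append(ray(g,[[x.mean(),y]],.093,True)[0,:2])
pts=np.array(pts);print(pts.round(4));p=np.polyfit(pts[:,1],pts[:,0],1);print("bar yaw",90-np.degrees(np.arctan(p[0])))
e=ray(g,[[299,62],[305,180]],.042,True);print("rail yaw",90-np.degrees(np.arctan((e[1,0]-e[0,0])/(e[1,1]-e[0,1]))))
t=ctrl.get_image("top");pickle.dump(t,open("d5.pkl","wb"))
A=cv2.resize(t["image"][170:245,175:325,::-1],None,fx=5,fy=5,interpolation=2)
B=cv2.resize(g["image"][150:250,220:420,::-1],(750,375),interpolation=2)[:220]
cv2.imwrite("pics/c5.png",np.vstack([A,B]))
m=(t["image"].max(2)<55); m[:,:180]=0;m[:,470:]=0;m[:172]=0;m[245:]=0
for s,c,k in blobs(m):print(s,c)
E
```

```text
time: 12.15
position: [0.427, 0.4917, 0.2675]
tool_rot: [-2.332, -2.105, 0.007]
ft_force: [0.4, 0.8, -1.1]
grip_width: 0.691
grip_force: 0.0
[[0.4673 0.2634]
 [0.467  0.2602]
 [0.4646 0.2308]
 [0.4646 0.2273]
 [0.4646 0.2238]
 [0.4642 0.2204]
 [0.4637 0.2169]]
bar yaw 85.81081299579907
rail yaw 86.3571825350879
[233 187  22  11 136] [245.13970588 192.34558824]
[393 189  21   8  75] [401.8        192.78666667]
```

View pics/c5.png

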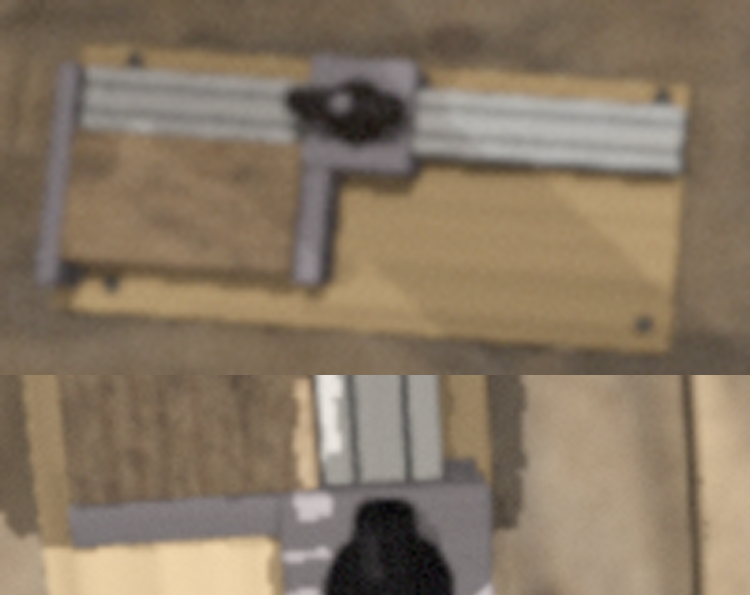

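The crops show the stop's face flush with the block's end (x≈300), the block still against its bracket, and the bar within about 0.5° of the rail. The spare bar hasn't moved, at (401.8,192.7).

```bash
python3 -c "
from bench import ctrl
print(ctrl.close_job())"
```

```text
the job is handed in; nothing more can be done
None
```

The job is handed in: the loose stop is flush against the block's free end and its knob is turned clockwise to the end stop with the bar along the rail; the block and the spare stop had not moved in the last top picture.

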